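# Power up the work lamp: three switches in order

### The job

Power up the work lamp by pressing its three desk switches in order: first the one with the round key (mains), then the square key (fan), and last the oblong bar (lamp). Push each key gently straight down with the fingertips until it is all the way down; it stays down by itself. Leave the switch boxes standing where they are, lift nothing, and do not disturb the glue stick, stamp, tape roll and ink jar that stand among them.

Things in the scene. Friction and masses are not known exactly. Their poses are not given: they have to be found in the camera images.
- round_switch: Loose grey plastic switch box, 84 x 64 mm and 34 mm high, about 0.45 kg, flat on the desk, with a round white key 36 mm in diameter in the middle of its top and a short black cable gland on one end. Origin: centre of its underside; z up, x along the 84 mm length towards the gland. The boxes may stand in any order.
- round_top (a point): Centre of the top face of the round key; it moves with the key. It stands 50 mm above the desk when the key is up and 40 mm when fully down; z up.
- round_key (a joint): How far this key is pressed down, in m: about 0 up, 0.010 at its stop. It needs 3.5 N to start moving and about 6 N at the stop (the cap on top is springy and gives up to 4 mm, 2.5 N per mm, when pushed harder), and stays down where it is left. Counted as down from 0.006.
- square_switch: Loose grey plastic switch box, 84 x 64 mm and 34 mm high, about 0.45 kg, flat on the desk, with a square white key 32 x 32 mm in the middle of its top and a short black cable gland on one end. Origin: centre of its underside; z up, x along the 84 mm length towards the gland. The boxes may stand in any order.
- square_top (a point): Centre of the top face of the square key; it moves with the key. It stands 50 mm above the desk when the key is up and 40 mm when fully down; z up.
- square_key (a joint): How far this key is pressed down, in m: about 0 up, 0.010 at its stop. It needs 3.5 N to start moving and about 6 N at the stop (the cap on top is springy and gives up to 4 mm, 2.5 N per mm, when pushed harder), and stays down where it is left. Counted as down from 0.006.
- bar_switch: Loose grey plastic switch box, 84 x 64 mm and 34 mm high, about 0.45 kg, flat on the desk, with an oblong bar-shaped white key 52 mm long (along the box's x) and 20 mm wide in the middle of its top and a short black cable gland on one end. Origin: centre of its underside; z up, x along the 84 mm length towards the gland. The boxes may stand in any order.
- bar_top (a point): Centre of the top face of the bar key; it moves with the key. It stands 50 mm above the desk when the key is up and 40 mm when fully down; z up.
- bar_key (a joint): How far this key is pressed down, in m: about 0 up, 0.010 at its stop. It needs 3.5 N to start moving and about 6 N at the stop (the cap on top is springy and gives up to 4 mm, 2.5 N per mm, when pushed harder), and stays down where it is left. Counted as down from 0.006.
- glue_stick: Upright glue stick, 26 mm in diameter, 92 mm tall. Bystander, loose; origin: centre of its underside.
- stamp: Wooden rubber stamp with turned handle, standing, 29 x 36 mm, 63 mm tall. Bystander, loose; origin: centre of its underside.
- tape_roll: Roll of beige tape lying flat, 49 mm across, 20 mm high. Bystander, loose; origin: centre of its underside.
- ink_jar: Round jar with black lid, 50 mm across, 57 mm tall. Bystander, loose; origin: centre of its underside.
Mind the look-alikes: they are no part of the job. Leave any red look-alike of the square_switch alone.

How it is judged:
On the way, in this order (a step that is already met when the one before it is completed fails the run):
1. the round key is down, the others up (value of joint round_key above 0.006 m and value of joint each of square_key, bar_key below 0.004 m), for 0.2 s.
2. the square key is down too, the bar still up (value of joint each of round_key, square_key above 0.006 m and value of joint bar_key below 0.004 m), for 0.2 s.
3. the bar key is down too (value of joint each of round_key, square_key, bar_key above 0.006 m), for 0.2 s.
At the end, for the whole second after the job is handed in: All three keys are down (each at least 6 mm of its 10 mm travel) and stay so; the switch boxes stand upright and at rest within 20 mm of where they started, and the four bystanders lie within 20 mm of where they were (all of step 3 and linear speed of each of round_switch, square_switch, bar_switch below 0.02 m/s and distance of each of round_switch, square_switch, bar_switch, glue_stick, stamp, tape_roll, ink_jar from where it was at the start of the episode below 0.02 m and angle between each of round_switch, square_switch, bar_switch's own z axis and vertical below 0.1 rad); the robot touches nothing.
It fails at once if the square key is pressed while the round one is still up (value of joint round_key below 0.005 m and value of joint square_key above 0.004 m).
It fails at once if the bar key is pressed while the square one is still up (value of joint square_key below 0.005 m and value of joint bar_key above 0.004 m).
It fails at once if a switch is pushed harder than 25 N (contact force between any of the fingers, the arm and round_switch above 25 N or contact force between any of the fingers, the arm and square_switch above 25 N or contact force between any of the fingers, the arm and bar_switch above 25 N).
It fails at once if a switch box is lifted, tipped or shifted more than 20 mm (height (world z) of any of round_switch, square_switch, bar_switch above 0.008 m or angle between any of round_switch, square_switch, bar_switch's own z axis and vertical above 0.15 rad or distance of any of round_switch, square_switch, bar_switch from where it was at the start of the episode above 0.02 m).
It fails at once if the glue stick, stamp, tape roll or ink jar is moved more than 20 mm or knocked over (distance of any of glue_stick, stamp, tape_roll, ink_jar from where it was at the start of the episode above 0.02 m or angle between any of glue_stick, stamp, tape_roll, ink_jar's own z axis and vertical above 0.3 rad).
It also fails if it takes over 38 s, if anything falls off the work surface, if the arm or the gripper's body presses on something with over 40 N, if the wrist force passes 120 N, or if a joint passes its speed limit or range.

### The arm

A 6-joint arm with a two-finger parallel gripper is mounted at the origin on a cart in front of the work surface, level with it; the furniture and walls round the work are solid. World frame = base frame: x ahead of the robot, y to its left, z up, the work surface at z = 0. Lengths are in m, angles in rad, forces in N, time in s.
With the tool pointing down it reaches from about 0.275 to 0.875 m from the base axis. Payload 12.5 kg.
Tool frame: the origin (TCP) lies at the very end of the fingers, on their centre line; the grasp point (between the pads) lies 19 mm behind it; z points along the fingers, y is the line along which they close (so a half turn about z gives the same grasp; the last joint's range is limited). The gripper opens to 85 mm and grips with 20 to 120 N. Pads are 22 mm wide; open, the fingers measure 114 mm over their backs; the gripper's body (76 mm by 85 mm) begins 54 mm behind the grasp point. The pads swing forward as they close: fully open they stand 13 mm farther back than shut.
Start: joints at [1.256, 0.351, 1.652, -0, 1.139, -0.085], TCP at [0.125, 0.536, 0.231] pointing down, gripper open.
Joint ranges: [-2.75, 2.75], [-0.79, 2.1], [0.01, 2.65], [-1.57, 4.71], [0.07, 3.14], [-2.87, 2.87]. Speed limits (rad/s): [2.22, 2.22, 2.79, 3.14, 3.14, 3.14].

### API

Orientations are given as a unit quaternion [x, y, z, w].
In Python, from workcell import env gives the robot as it stands.
- The arm moves only by the tool jog_arm, never from a script. Its argument "targets" is a list of rows, each a list of 6 numbers: the shift along the tool's x, y, z in units of 25 mm (1.0 is 25 mm), then the turn, a rotation vector about the tool's x, y, z in units of 6 degrees (1.0 is 6 degrees). In form: [[x, y, z, rx, ry, rz], ...]. A call has 1 to 20 rows; each row shifts and turns the commanded pose from where the row before left it, along the tool's axes as they then stand; what a row does not reach is not made up. A row lasts 1/12 s, in which the tool goes at most 41.7 mm and 7.16 degrees, less where a joint would pass 70% of its speed; a pose out of reach is approached as far as the arm can. A call is refused whole if a number of a shift passes 1 or a number of a turn 1, either way. A call with a gripper value outside its range is refused whole. "gripper" is the finger opening in mm, from 0 to 85.4, set as the call begins (left out, the last holds). The fingers move at their own pace and stop on an object; "grip_force" is the grip in N (left out, the last holds). Time passes only in rows, so rows that do not move let the fingers close. It gives the time, the measured TCP pose, the force, the opening and the grip force at its end, in the units of the state.
- env.observe(): the state, without advancing time (a new reading comes with each control period).
- env.grab_frame(name): name is "scene" or "top"; returns a dict with "img" (420x560x3 uint8, red, green, blue), "z_map" (420x560 float32, m along the optical axis (not along the pixel's ray), 0 where there is no reading), "fx", "fy", "cx", "cy" (pixels), "k1" (the pictures are not rectified: a ray, as slopes to the right and down, at radius r is drawn at 1 + k1 r^2 times it, then the intrinsics apply), "view" (4x4, takes a point from world to camera coordinates). Camera axes: x right, y up, looking along -z (the intrinsics and any distortion apply to the point x, -y, -z); pixel columns grow to the right and rows downward; lengths in m; the calibration is good to about 2 mm. A picture is of the moment at which its call begins.
- env.finish_job(): hands the job in; it is judged then, once.
The state is a dict: "clock": time; "joint_pos": joint angles; "joint_vel": joint speeds; "effort": joint torques, N m; "tool_pos": TCP position; "tcp_rot": TCP orientation; "contact_force": force on the tool from outside, world axes, zero at the start; "ft_torque": the same for the moment, N m; "opening": finger opening in m; "finger_force": force on a finger pad.
Only numpy, scipy, OpenCV 4.12 (cv2) and the standard library are available. Lean on these libraries where they do the work, as an engineer would, in place of code of your own. Each camera call takes 0.05 s, during which the arm holds its last target. There are 200 camera calls.

## Working session

There is one attempt and no reset: what is moved stays moved. The work goes in short steps, Python scripts to look and compute and a tool call to move; the robot and the scene stay as the last step left them, time stands still between calls to the robot, and variables do not carry over. Pictures are saved under pics/ and viewed, at most 10 in all, crops included, and the job is handed in when it is done.

Besides the shell and the picture viewer there is one more tool, called after "Request:" by a JSON object that holds its "method" and its "body", one argument or row to a line. jog_arm: Moves the arm, as the interface text tells. Its arguments: {"type":"object","properties":{"targets":{"type":"array"},"gripper":{"type":"number"},"grip_force":{"type":"number"}},"required":["targets"]}

```bash
mkdir -p pics
cat > h.py <<'E'
import numpy as np, cv2
from workcell import env
def world(f,u,v,z=None):
    """pixel -> world; on plane z, or from depth if z is None"""
    K=np.array([[f['fx'],0,f['cx']],[0,f['fy'],f['cy']],[0,0,1.]])
    s=cv2.undistortPoints(np.array([[[u,v]]],float),K,np.array([f['k1'],0,0,0,0.]))[0,0]
    d=np.array([s[0],-s[1],-1.]); T=np.linalg.inv(f['view'])
    o=T[:3,3]; r=T[:3,:3]@d
    t=f['z_map'][int(round(v)),int(round(u))] if z is None else (z-o[2])/r[2]
    return o+t*r
E
python3 - <<'E'
from h import *
import pickle
for n in('top','scene'):
    f=env.grab_frame(n); pickle.dump(f,open(n+'.pkl','wb'))
    cv2.imwrite(f'pics/{n}.png',cv2.resize(f['img'][:,:,::-1],(784,588)))
    print(n,np.linalg.inv(f['view'])[:3,3],f['fx'],f['k1'])
print(env.observe())
E
```

```text
top [ 0.42334054 -0.19253131  1.0500273 ] 475.5113817340477 -0.13059142513898112
scene [-0.03877323 -0.69677588  0.49836757] 480.22040967219016 -0.16727127170028683
{'clock': 0.1, 'joint_pos': array([ 1.25639987e+00,  3.51182308e-01,  1.65233593e+00, -3.03532855e-05,
        1.13911304e+00, -8.46023506e-02]), 'joint_vel': array([-0.00072919, -0.00034984, -0.00289992,  0.00082229,  0.00048496,
        0.00065897]), 'effort': array([ 2.67469084e-03, -5.06836367e+01, -2.91876000e+01,  1.70879792e-05,
        2.56190906e-03,  3.56099986e-05]), 'tool_pos': array([0.12517068, 0.53526882, 0.23082147]), 'tcp_rot': array([ 1.14638092e-01,  9.93407186e-01, -5.11743385e-04, -8.94088980e-05]), 'contact_force': array([-0.82443629, -0.56845238,  0.65764774]), 'ft_torque': array([-0.02158814, -0.03638973,  0.00491684]), 'finger_force': 0.0, 'opening': 0.08557618678924434}
```

View pics/top.png

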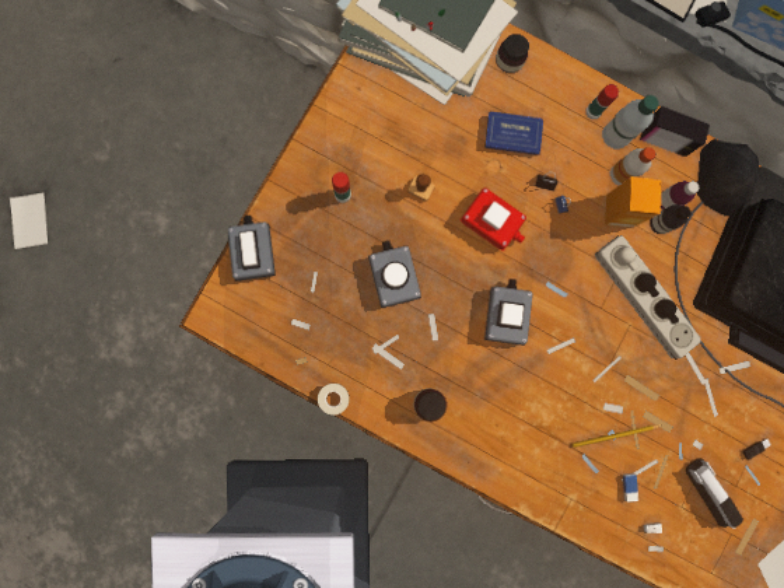

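View pics/scene.png

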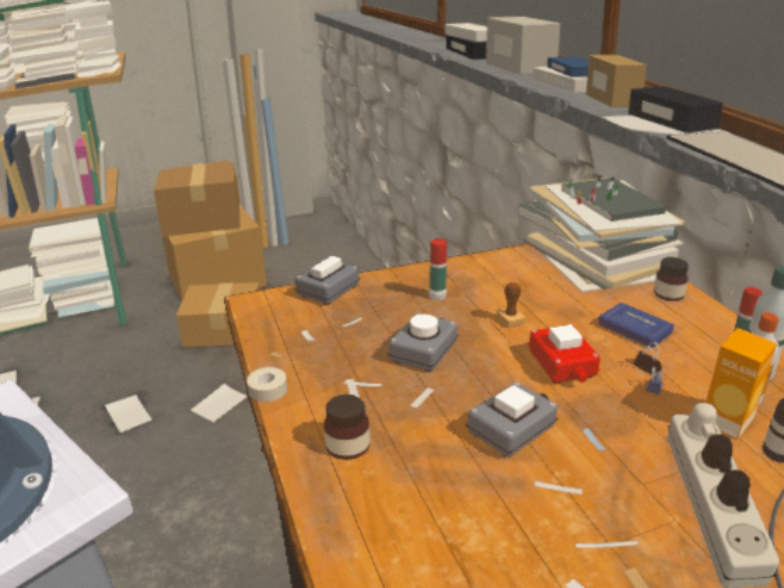

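Top view (784x588): round key at (395,275), bar at (249,250), grey-box square key at (511,315), and a second square key on the red box at (495,215). The red box is the look-alike, so the grey one is the target. Bystanders: glue stick (341,187), stamp (423,187), tape (333,400), ink jar (430,405). The small scene view agrees with this.

Run:
```python
from h import *
import pickle
f=pickle.load(open('top.pkl','rb')); g=pickle.load(open('scene.pkl','rb'))
def blobs(f,pts):
    hsv=cv2.cvtColor(f['img'],cv2.COLOR_RGB2HSV)
    m=((hsv[...,2]>150)&(hsv[...,1]<60)).astype(np.uint8)
    n,l,st,c=cv2.connectedComponentsWithStats(m)
    out={}
    for k,(u,v) in pts.items():
        i=l[int(v/1.4),int(u/1.4)]; cn=cv2.findContours((l==i).astype(np.uint8),0,2)[0][0]
        r=cv2.minAreaRect(cn); out[k]=(i,st[i],r,cn)
    return out
for k,(i,s,r,cn) in blobs(f,dict(round=(395,275),square=(511,315),bar=(249,250),red=(495,215))).items():
    c=[world(f,u,v,.05) for u,v in cv2.boxPoints(r)]
    e=[np.linalg.norm(c[j+1]-c[j])*1e3 for j in(0,1)]; j=int(np.argmax(e)); d=c[j+1]-c[j]
    p=world(f,*r[0],.05); q=world(f,*r[0])
    print(k,'ctr',p.round(4),'depthpt',q.round(4),'sides mm',np.round(e,1),'yaw long',np.degrees(np.arctan2(d[1],d[0])).round(1),'reach',np.hypot(p[0],p[1]).round(3))
for k,(u,v) in dict(round=(424,324),square=(514,400),bar=(327,266)).items():
    print('scene',k,world(g,u/1.4,v/1.4,.05).round(4),world(g,u/1.4,v/1.4).round(4))
for k,(u,v) in dict(glue=(341,180),stamp=(423,182),tape=(345,400),jar=(430,405),redbox=(495,215)).items(): print(k,world(f,u/1.4,v/1.4).round(3))
a=f['img'][130:250,150:390,::-1]; cv2.imwrite('pics/crop.png',cv2.resize(a,None,fx=3.3,fy=3.3,interpolation=cv2.INTER_CUBIC))
```

```text
round ctr [ 0.5538 -0.2318  0.05  ] depthpt [ 0.5537 -0.2318  0.051 ] sides mm [34.  32.1] yaw long -90.8 reach 0.6
square ctr [ 0.4898 -0.4087  0.05  ] depthpt [ 0.4898 -0.4089  0.0494] sides mm [31.7 32.9] yaw long -99.0 reach 0.638
bar ctr [ 0.5972 -0.0085  0.05  ] depthpt [ 0.5973 -0.0083  0.049 ] sides mm [21.1 52.2] yaw long -173.4 reach 0.597
red ctr [ 0.6437 -0.3897  0.05  ] depthpt [ 0.6442 -0.3902  0.0479] sides mm [31.  31.2] yaw long -125.0 reach 0.753
scene round [ 0.5465 -0.2393  0.05  ] [ 0.5474 -0.2386  0.0493]
scene square [ 0.4817 -0.4146  0.05  ] [ 0.4839 -0.4134  0.0481]
scene bar [ 0.5885 -0.0191  0.05  ] [ 0.5878 -0.0199  0.0505]
glue [ 0.688 -0.154  0.095]
stamp [ 0.694 -0.278  0.058]
tape [ 0.364 -0.153  0.02 ]
jar [ 0.356 -0.28   0.054]
redbox [ 0.643 -0.389  0.049]
```

View pics/crop.png

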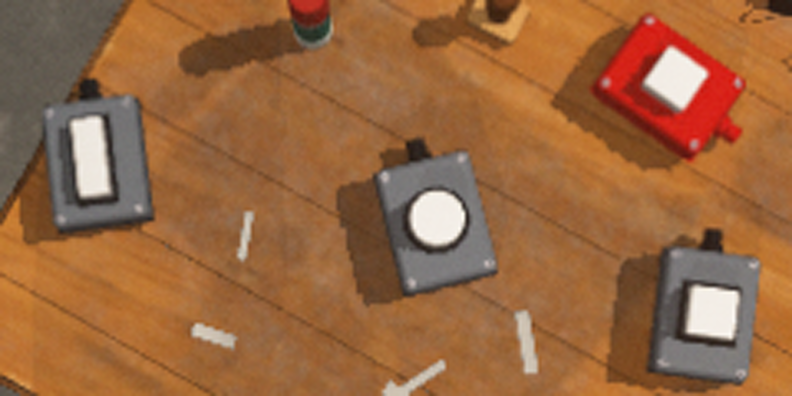

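The crop confirms three grey boxes with round, square and bar keys, each with a black gland, and the red look-alike standing apart. Key heights (49–51 mm) and sizes (34, 32, 52x21 mm) match the description. I'll close the fingers and move above the round key.

Request:
{"method": "jog_arm", "body": {
  "targets": [
    [-0.4,-0.4,0,0,0,0],
    [-0.9,-1,0,0,0,0],
    [-0.9,-1,0,0,0,0],
    [-0.9,-1,0,0,0,0],
    [-0.9,-1,0,0,0,0],
    [-0.9,-1,0,0,0,0],
    [-0.9,-1,0,0,0,0],
    [-0.9,-1,0,0,0,0],
    [-0.9,-1,0,0,0,0],
    [-0.9,-1,0,0,0,0],
    [-0.9,-1,0,0,0,0],
    [-0.9,-1,0,0,0,0],
    [-0.9,-1,0,0,0,0],
    [-0.9,-1,0,0,0,0],
    [-0.9,-1,0,0,0,0],
    [-0.9,-1,0,0,0,0],
    [-0.9,-1,0,0,0,0],
    [-0.9,-1,0,0,0,0],
    [-0.9,-1,0,0,0,0],
    [-0.9,-1,0,0,0,0]
  ],
  "gripper": 0,
  "grip_force": 20
}}

```text
clock: 1.77
tool_pos: [0.4411, -0.0381, 0.2312]
tcp_rot: [0.115, 0.993, 0.0, -0.0]
contact_force: [1.0, 0.5, 0.2]
opening: 0.0003
finger_force: 0.0
```

```bash
cat > to.py <<'E'
from h import *
import sys
from scipy.spatial.transform import Rotation as R
T=dict(round=(.5538,-.2318),square=(.4898,-.4087),bar=(.5972,-.0085))
s=env.observe(); r=R.from_quat(s['tcp_rot'])
p=np.array([*T[sys.argv[1]],float(sys.argv[2])])
print('t',round(s['clock'],2),'tcp',s['tool_pos'].round(4),'units',(r.inv().apply(p-s['tool_pos'])/.025).round(2),'tool z',r.as_matrix()[:,2].round(3),'F',s['contact_force'].round(1),s['opening'])
E
python3 to.py round 0.1
python3 - <<'E'
from h import *
import pickle
g=pickle.load(open('scene.pkl','rb'))
hsv=cv2.cvtColor(g['img'],cv2.COLOR_RGB2HSV)
for k,(u,v) in dict(round=(424,324),square=(514,400),bar=(327,266)).items():
    u=int(u/1.4);v=int(v/1.4);P=[]
    for y in range(v-20,v+20):
        for x in range(u-25,u+25):
            if hsv[y,x,1]<60 and hsv[y,x,2]>150:
                w=world(g,x,y)
                if w[2]>.046: P.append(w)
    P=np.array(P); print(k,len(P),(P.min(0)/2+P.max(0)/2).round(4),P.min(0).round(4),P.max(0).round(4))
E
```

```text
t 1.77 tcp [ 0.4411 -0.0381  0.2312] units [-6.16 -6.51  5.24] tool z [-0.  0. -1.] F [1.  0.5 0.2] 0.0002974240700319723
round 177 [ 0.2651 -0.4557  0.2723] [-0.0388 -0.6968  0.0462] [ 0.5689 -0.2146  0.4984]
square 269 [ 0.2331 -0.545   0.2722] [-0.0388 -0.6968  0.046 ] [ 0.505  -0.3932  0.4984]
bar 124 [ 0.2918 -0.3476  0.2722] [-0.0388 -0.6968  0.046 ] [0.6224 0.0016 0.4984]
```

The scene depth edges agree with the top-view centres to within about 3 mm. Next I move over the round key and stop about 20 mm above it.

Request:
{"method": "jog_arm", "body": {
  "targets": [
    [-0.9,-0.95,0.4,0,0,0],
    [-0.9,-0.95,0.4,0,0,0],
    [-0.9,-0.95,0.4,0,0,0],
    [-0.9,-0.95,0.4,0,0,0],
    [-0.9,-0.95,0.4,0,0,0],
    [-0.9,-0.95,0.4,0,0,0],
    [-0.46,-0.51,0.7,0,0,0],
    [-0.3,-0.3,0.9,0,0,0],
    [0,0,0.9,0,0,0],
    [0,0,0.9,0,0,0],
    [0,0,0.64,0,0,0],
    [0,0,0,0,0,0],
    [0,0,0,0,0,0]
  ]
}}

```text
clock: 2.85
tool_pos: [0.5533, -0.2297, 0.0699]
tcp_rot: [0.115, 0.993, 0.0, -0.001]
contact_force: [0.3, 0.4, 0.5]
opening: 0.0004
finger_force: 0.0
```

```bash
python3 to.py round 0.05
```

```text
t 2.85 tcp [ 0.5533 -0.2297  0.0699] units [-0.04 -0.08  0.79] tool z [-0.001  0.001 -1.   ] F [0.3 0.4 0.5] 0.000382246572654514
```

Request:
{"method": "jog_arm", "body": {
  "targets": [
    [-0.04,-0.08,0.3,0,0,0],
    [0,0,0.3,0,0,0],
    [0,0,0.1,0,0,0],
    [0,0,0.1,0,0,0],
    [0,0,0.08,0,0,0],
    [0,0,0.08,0,0,0],
    [0,0,0.08,0,0,0],
    [0,0,0.08,0,0,0],
    [0,0,0.06,0,0,0],
    [0,0,0.06,0,0,0],
    [0,0,0,0,0,0],
    [0,0,0,0,0,0]
  ]
}}

```text
clock: 3.85
tool_pos: [0.5542, -0.2321, 0.0394]
tcp_rot: [0.115, 0.993, -0.0, 0.0]
contact_force: [-0.7, -0.3, 4.0]
opening: 0.0004
finger_force: 2.3
```

Request:
{"method": "jog_arm", "body": {
  "targets": [
    [0,0,0.05,0,0,0],
    [0,0,0.05,0,0,0],
    [0,0,0,0,0,0],
    [0,0,0,0,0,0]
  ]
}}

```text
clock: 4.18
tool_pos: [0.5543, -0.2322, 0.0372]
tcp_rot: [0.115, 0.993, -0.0, 0.0]
contact_force: [-2.3, 0.6, 9.8]
opening: 0.0001
finger_force: 4.6
```

The force is about 10 N, above the 6 N stop force, so the round key is at its stop. I'll lift and move over to the square key.

Request:
{"method": "jog_arm", "body": {
  "targets": [
    [0,0,-0.3,0,0,0],
    [0,0,-0.8,0,0,0],
    [0,0,-0.9,0,0,0],
    [0,0,-0.9,0,0,0],
    [0.1,-0.8,0,0,0,0],
    [0.1,-0.95,0,0,0,0],
    [0.1,-0.95,0,0,0,0],
    [0.1,-0.95,0,0,0,0],
    [0.1,-0.95,0,0,0,0],
    [0.1,-0.95,0,0,0,0],
    [0.1,-0.95,0,0,0,0],
    [0.1,-0.6,0.2,0,0,0],
    [0.1,-0.4,0.6,0,0,0],
    [0,0,0.8,0,0,0],
    [0,0,0,0,0,0],
    [0,0,0,0,0,0]
  ]
}}

```text
clock: 5.52
tool_pos: [0.489, -0.4084, 0.0676]
tcp_rot: [0.115, 0.993, 0.001, -0.001]
contact_force: [-0.0, 0.3, -0.7]
opening: -0.0
finger_force: 0.0
```

```bash
cat > chk.py <<'E'
from h import *
for n in('top','scene'):
    f=env.grab_frame(n)
    for k,p in dict(round=(.5538,-.2318),square=(.4898,-.4087),bar=(.5972,-.0085)).items():
        c=f['view']@np.array([*p,.04,1]); x=np.array([c[0],-c[1]])/-c[2]; x*=1+f['k1']*(x@x)
        u,v=x[0]*f['fx']+f['cx'],x[1]*f['fy']+f['cy']
        print(n,k,world(f,u,v).round(4),f['img'][int(v),int(u)])
E
python3 chk.py; python3 to.py square 0.05
```

```text
top round [ 0.5538 -0.2318  0.04  ] [251 247 243]
top square [ 0.4645 -0.3264  0.4243] [66 67 75]
top bar [ 0.5958 -0.01    0.048 ] [247 243 237]
scene round [ 0.5544 -0.2313  0.0395] [254 252 247]
scene square [ 0.4804 -0.4138  0.0481] [254 252 248]
scene bar [ 0.5876 -0.0188  0.0469] [247 242 232]
t 5.62 tcp [ 0.4901 -0.4091  0.0696] units [0.01 0.01 0.79] tool z [ 0. -0. -1.] F [0.2 0.6 0.5] -7.757022955382781e-05
```

The round key's top is now at 40 mm, fully down. The tool is centred over the square key at z = 0.0696, so I press it down to about 0.0375.

Request:
{"method": "jog_arm", "body": {
  "targets": [
    [0,0,0.3,0,0,0],
    [0,0,0.3,0,0,0],
    [0,0,0.1,0,0,0],
    [0,0,0.1,0,0,0],
    [0,0,0.08,0,0,0],
    [0,0,0.08,0,0,0],
    [0,0,0.08,0,0,0],
    [0,0,0.08,0,0,0],
    [0,0,0.06,0,0,0],
    [0,0,0.06,0,0,0],
    [0,0,0.05,0,0,0],
    [0,0,0,0,0,0],
    [0,0,0,0,0,0],
    [0,0,0,0,0,0]
  ]
}}

```text
clock: 6.78
tool_pos: [0.4896, -0.4095, 0.0375]
tcp_rot: [0.115, 0.993, 0.0, 0.0]
contact_force: [-3.3, 4.5, 8.1]
opening: 0.0005
finger_force: 4.4
```

Request:
{"method": "jog_arm", "body": {
  "targets": [
    [0,0,-0.3,0,0,0],
    [0,0,-0.9,0,0,0],
    [0,0,-0.9,0,0,0],
    [0,0,-0.9,0,0,0],
    [-0.03,0.6,0,0,0,0],
    [-0.03,0.97,0,0,0,0],
    [-0.03,0.97,0,0,0,0],
    [-0.03,0.97,0,0,0,0],
    [-0.03,0.97,0,0,0,0],
    [-0.03,0.97,0,0,0,0],
    [-0.03,0.97,0,0,0,0],
    [-0.03,0.97,0,0,0,0],
    [-0.03,0.97,0,0,0,0],
    [-0.03,0.97,0,0,0,0],
    [-0.03,0.97,0,0,0,0],
    [-0.03,0.97,0,0,0,0],
    [-0.03,0.97,0,0,0,0],
    [-0.03,0.97,0,0,0,0],
    [-0.03,0.97,0,0,0,0],
    [-0.03,0.97,0,0,0,0]
  ]
}}

```text
clock: 8.45
tool_pos: [0.5877, -0.0421, 0.1117]
tcp_rot: [0.115, 0.993, -0.0, 0.0]
contact_force: [0.2, -1.2, -0.6]
opening: 0.0002
finger_force: 0.0
```

Request:
{"method": "jog_arm", "body": {
  "targets": [
    [-0.06,0.97,0,0,0,0],
    [0,0.45,0,0,0,0],
    [0,0,0.5,0,0,0],
    [0,0,0.8,0,0,0],
    [0,0,0.4,0,0,0],
    [0,0,0,0,0,0],
    [0,0,0,0,0,0]
  ]
}}

```text
clock: 9.03
tool_pos: [0.5966, -0.01, 0.0689]
tcp_rot: [0.115, 0.993, -0.0, -0.001]
contact_force: [-0.2, -0.3, 0.4]
opening: 0.0
finger_force: 0.0
```

```bash
python3 chk.py; python3 to.py bar 0.05
```

```text
top round [ 0.5536 -0.2317  0.0419] [247 243 237]
top square [ 0.4899 -0.4091  0.0379] [248 243 237]
top bar [ 0.5437 -0.0652  0.351 ] [53 59 67]
scene round [ 0.5531 -0.2323  0.0405] [251 247 238]
scene square [ 0.4902 -0.4085  0.0397] [251 247 238]
scene bar [ 0.5866 -0.02    0.0477] [237 229 217]
t 9.13 tcp [ 0.5974 -0.0099  0.0701] units [0.02 0.05 0.81] tool z [ 0.001 -0.    -1.   ] F [ 0.8  0.3 -0.1] -0.00013913483069361948
```

Both the round and square keys are down at about 40 mm. Now I press the bar.

Request:
{"method": "jog_arm", "body": {
  "targets": [
    [0,0.05,0.3,0,0,0],
    [0,0,0.3,0,0,0],
    [0,0,0.1,0,0,0],
    [0,0,0.1,0,0,0],
    [0,0,0.08,0,0,0],
    [0,0,0.08,0,0,0],
    [0,0,0.08,0,0,0],
    [0,0,0.08,0,0,0],
    [0,0,0.06,0,0,0],
    [0,0,0.06,0,0,0],
    [0,0,0.06,0,0,0],
    [0,0,0,0,0,0],
    [0,0,0,0,0,0],
    [0,0,0,0,0,0]
  ]
}}

```text
clock: 10.3
tool_pos: [0.5972, -0.008, 0.0374]
tcp_rot: [0.115, 0.993, -0.0, -0.0]
contact_force: [-5.1, -0.1, 9.6]
opening: -0.0001
finger_force: 4.5
```

The bar is at its stop (about 10 N). I lift and back off to the left so the cameras can see it.

Request:
{"method": "jog_arm", "body": {
  "targets": [
    [0,0,-0.3,0,0,0],
    [0,0,-0.9,0,0,0],
    [0,0,-0.9,0,0,0],
    [0,0,-0.9,0,0,0],
    [0,0,-0.9,0,0,0],
    [0,0.9,-0.5,0,0,0],
    [0,0.9,0,0,0,0],
    [0,0.9,0,0,0,0],
    [0,0.9,0,0,0,0],
    [0,0.9,0,0,0,0],
    [0,0.9,0,0,0,0],
    [0,0.9,0,0,0,0],
    [0,0.4,0,0,0,0],
    [0,0,0,0,0,0],
    [0,0,0,0,0,0],
    [0,0,0,0,0,0]
  ]
}}

```text
clock: 11.63
tool_pos: [0.6354, 0.154, 0.147]
tcp_rot: [0.115, 0.993, -0.0, -0.0]
contact_force: [-1.6, -0.6, -0.5]
opening: -0.0002
finger_force: 0.0
```

```bash
python3 chk.py
python3 - <<'E'
from h import *
cv2.imwrite('pics/end.png',cv2.resize(env.grab_frame('top')['img'][:,:,::-1],(784,588)))
E
```

```text
top round [ 0.5537 -0.2318  0.041 ] [243 237 231]
top square [ 0.4898 -0.4087  0.0402] [243 236 229]
top bar [ 0.5974 -0.0083  0.039 ] [237 231 223]
scene round [ 0.5514 -0.2336  0.0418] [250 245 237]
scene square [ 0.4891 -0.4091  0.0406] [250 245 237]
scene bar [ 0.5974 -0.0082  0.0398] [245 239 228]
```

View pics/end.png

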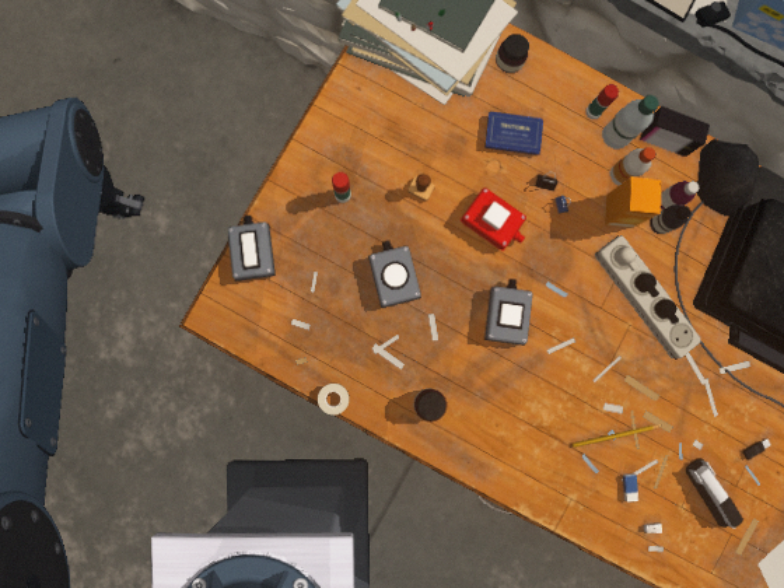

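In the final top view, the keys at (395,275), (511,315) and (249,250) are all down at about 40 mm. The boxes and bystanders are at the same pixels as at the start, and the arm is clear on the left.

```bash
python3 -c "
from workcell import env
print(env.finish_job())"
```

```text
the job is handed in; nothing more can be done
None
```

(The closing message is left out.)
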